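# Pop the toy bus out of its launcher and stop it with the other finger

## Robot

A 6-joint arm with a two-finger parallel gripper is mounted at the origin on the work surface. World frame = base frame: x ahead of the robot, y to its left, z up, the work surface at z = 0. Lengths are in mm, angles in rad, forces in N, time in s.
With the tool pointing down it reaches from about 300 to 775 mm from the base axis. Payload 14.6 kg.
Tool frame: the origin (TCP) lies on the centre line of the jaws, within the pads' length; the fingertips stand ahead of it and the grasp point (between the pads) is the TCP (manip.tip_reach is the z of the fingertips in the tool frame, in mm); z points along the fingers, y is the direction in which the jaws open and shut (so a half turn about z gives the same grasp; the last joint's range is limited). The gripper opens to 94 mm and grips with 3 to 60 N. Pads are 16 mm wide; open, the fingers measure 119 mm over their backs; the gripper's body (75 mm by 177 mm) begins 78 mm behind the grasp point.
Start: joints at [-1.246, 0.3, 1.521, -0, 1.321, -0.067], TCP at [210.011, -508.315, 224.446] pointing down, gripper open.
Joint ranges: [-3.03, 3.03], [-0.79, 2.21], [0.23, 2.52], [-1.04, 4.18], [0, 3.07], [-2.55, 2.55]. Speed limits (rad/s): [2.22, 2.22, 2.57, 3.14, 3.14, 3.14].

## Interface

Orientations are given as [roll, pitch, yaw] about the fixed x, y, z axes, in that order (R = Rz(yaw) Ry(pitch) Rx(roll)).
In Python, from cell import manip, camera, search_frame, masks_of, tip_of gives the robot as it stands.
- The arm moves only by the tool send_rows, never from a script. Its argument "plan" is a list of rows, each an object with "travel": the shift along the tool's x, y, z in mm, a list of three; "delta_rot": the turn, a rotation vector about the tool's x, y, z in degrees, a list of three; "fingers": the gripper's target within -1 to 1 (shut at 1, half-way at 0, fully open at -1). In form: [{"travel": [dx, dy, dz], "delta_rot": [wx, wy, wz], "fingers": fingers}, ...]. A call has 1 to 20 rows; each row shifts and turns the commanded pose from where the row before left it, along the tool's axes as they then stand; what a row does not reach is not made up. A row lasts 1/8 s, in which the tool goes at most 62.5 mm and 10.7 degrees, less where a joint would pass 70% of its speed; a pose out of reach is approached as far as the arm can. A call is refused whole if a number of a shift passes 62.5 or a number of a turn 10.7, either way. A call with a gripper value outside its range is refused whole. The fingers move at their own pace and stop on an object; "grip_force" is the grip in N (left out, the last holds). Time passes only in rows, so rows that do not move let the fingers close. It gives the time, the measured TCP pose, the force and the opening at its end, in the units of the state.
- manip.read_state(): the state, without advancing time (a new reading comes with each control period).
- camera(name): name is "side" or "top"; returns a dict with "color" (420x560x3 uint8, red, green, blue), "z_map" (420x560 float32, mm along the optical axis (not along the pixel's ray), 0 where there is no reading), "fov_y" (degrees; the focal length in pixels is half the picture's height over the tangent of half this angle, whatever the lens; pixels are square), "cx", "cy" (the principal point, pixels), "k1" (the pictures are not rectified: a ray, as slopes to the right and down, at radius r is drawn at 1 + k1 r^2 times it, then the intrinsics apply), "world_from_camera" (4x4, takes a point from camera to world coordinates). Camera axes: x right, y up, looking along -z (the intrinsics and any distortion apply to the point x, -y, -z); pixel columns grow to the right and rows downward; lengths in mm; the calibration is good to about 2 mm. A picture is of the moment at which its call begins.
- manip.sign_off(): hands the job in, once; it reports no verdict.
Trained networks look in the newest picture that a camera, given by its name, has taken for a name from the list of things; names that differ only in an ending like _2 or _b are one class to them, and where a whole thing is asked for, a point or a joint stands for the part that bears it (a point fixed in the world has none). Each returns a list of dicts, best first, with "confidence" (0 to 1); they miss things now and then, are a little off and sometimes report something else, mostly with a low value. They report only what shows in the picture. A call takes as long as a camera call. They do not tell look-alikes from the thing itself.
- search_frame(name, camera): "at" ([x, y, z] in mm, in the coordinates of the camera as it stood for that picture, good to about 4 mm: the middle of the surface that is visible of it).
- masks_of(name, camera): "region" (420x560 bool, what is visible of it).
- tip_of(name, camera): "at" ([x, y, z] in mm, in the coordinates of the camera as it stood for that picture, good to about 4 mm: a listed point, or the origin of a listed thing).
The state is a dict: "clock": time; "joints": joint angles; "qd": joint speeds; "effort": joint torques, N m; "eef_pos": TCP position; "eef_rot": TCP orientation; "wrist_force": force on the tool from outside, world axes, zero at the start; "moment": the same for the moment, N m; "finger_gap": finger opening in mm.
Only numpy, scipy, OpenCV 4.12 (cv2) and the standard library are available. Lean on these libraries where they do the work, as an engineer would, in place of code of your own. Each camera call takes 0.05 s, during which the arm holds its last target. There are 200 camera calls.

## Task

Test the spring ejector of the toy launch ramp on the shop counter: with one finger press the long paddle beside the ramp fully down, so that the ejector pops the toy bus out of its bay, and with the other finger trap the bus on the slope before it runs off the lower end. Finish while holding: one finger still keeping the paddle fully down, the bus standing at rest against the other finger on the ramp, so the ejector's stroke can be looked at. Only block the bus gently, never grip, push hard on or lift it, and leave the other things on the counter where they are.

Things in the scene. Friction and masses are not known exactly. Their poses are not given: they have to be found in the camera images.
- launcher: Grey-white plastic toy launch ramp, 315 mm long, fixed, its place and yaw vary. Origin at counter height below the crest; x downhill along the lane, y to the paddle's side, z up. x -130 to 0 mm: level bay, floor 60 mm high, side walls 76 mm high, steel pusher plate at x = -80, block behind it 92 mm high. x 0 to 185: ramp falling 10 degrees, open at its end. Lane 52 mm wide about y = 0.
- ramp_mid (a point): Point on the ramp's running surface, mid-lane, level with the middle of the paddle (launcher x = 85, y = 0; 45 mm above the counter). The ramp's kerbs are 6 mm high and 5 mm thick. A fingertip standing 5 to 20 mm above this point stops the bus.
- paddle_top (a point): Middle of the top face of the press paddle: ribbed grey plate, 60 mm along the lane by 28 mm across, at launcher x = 85, y = 58 mm on a white housing 54 mm high. Top 66 mm above the counter when up, 58 mm fully down. A fingertip on the pressed paddle and one at the same height over ramp_mid (58 mm away): the second is 13 mm above the running surface, clear of the kerbs.
- paddle (a joint): Travel of the paddle in m: 0 up, 0.008 fully down, straight down. It springs back; starts at about 2 N and takes about 6 N fully down. It drives the pusher plate 3.25 times as far (26 mm) towards downhill.
- bus_center (a point): Centre of the toy bus, 22 mm above its wheels' underside; x ahead. Box-shaped yellow bus 78 mm long, 44 wide, 42 high, about 0.18 kg, flat front from 6 mm up, free-rolling wheels. Waits in the bay at about launcher x = -38 mm, nose downhill; pushed out by the ejector it rolls by itself over the crest and down the ramp, slowly at first, then at about 0.1 m/s, off the end in about 3 s.
- bus: The same toy bus, at the underside of its wheels, midway along it.
- pickup: Bystander: small red toy pick-up, 64 x 46 x 36 mm, on the counter beside the ramp on the side away from the paddle.
- skittle: Bystander: small wooden skittle, 36 mm across, 68 mm tall, standing beside the bay on the paddle's side. Origin at its foot.
- pig: Bystander: green plastic piggy bank, about 97 x 68 x 80 mm.
- carton: Bystander: cardboard box with a blue band, 100 x 70 x 60 mm.
- tape: Bystander: clear roll of tape lying flat, 90 mm across, 22 mm high.
- driver: Bystander: screwdriver lying on the counter.
- pot: Bystander: blue plastic cup, 76 mm across, 85 mm tall.
Things that resemble listed ones, but are neither listed nor needed, are in the scene too. Leave any turquoise look-alike of the bus alone.

How it is judged:
By the outcome, as a careful person would: the job done as asked, in the order asked, and still so for the second after the job is handed in, while the arm keeps its last pose, push and grip.
It also fails if it takes over 35 s, if anything falls off the work surface, if the arm or the gripper's body presses on something with over 40 N, if the wrist force passes 120 N, or if a joint passes its speed limit or range.

## Working session

There is one attempt and no reset: what is moved stays moved. The work goes in short steps, Python scripts to look and compute and a tool call to move; the robot and the scene stay as the last step left them, time stands still between calls to the robot, and variables do not carry over. Pictures are saved under pics/ and viewed, about 8 in all and at most 12, crops included, and the job is handed in when it is done.

Besides the shell and the picture viewer there is one more tool, called as name(argument=value, ...), one argument or row to a line, values as JSON. send_rows: Moves the arm, as the interface text tells. Its arguments: {"type":"object","properties":{"plan":{"type":"array"},"grip_force":{"type":"number"}},"required":["plan"]}

```bash
mkdir -p pics; ls; cat > h.py <<'E'
import numpy as np, cv2
from cell import manip, camera, search_frame, masks_of, tip_of
def w(c,p): return (c["world_from_camera"]@np.r_[p,1])[:3]
def K(c):
    f=210/np.tan(np.radians(c["fov_y"])/2); return f
def cloud(c):
    f=K(c); v,u=np.mgrid[:420,:560]; xd=(u-c["cx"])/f; yd=(v-c["cy"])/f
    x,y=xd.copy(),yd.copy()
    for _ in range(10):
        s=1+c["k1"]*(x*x+y*y); x,y=xd/s,yd/s
    z=c["z_map"]; P=np.stack([x*z,-y*z,-z],-1); T=c["world_from_camera"]
    P=P@T[:3,:3].T+T[:3,3]; P[z==0]=np.nan; return P
def px(c,p):
    q=np.linalg.inv(c["world_from_camera"])@np.r_[p,1]; x,y=q[0]/-q[2],-q[1]/-q[2]
    s=1+c["k1"]*(x*x+y*y); f=K(c); return np.array([c["cx"]+f*x*s,c["cy"]+f*y*s])
E
python3 - <<'E'
from h import *
s=manip.read_state(); print(s["clock"],s["eef_pos"],s["eef_rot"],s["finger_gap"],manip.tip_reach)
for n in("top","side"):
    c=camera(n); cv2.imwrite(f"pics/{n}0.png",c["color"][:,:,::-1])
    for t in("launcher","ramp_mid","paddle_top","bus_center","bus","skittle","pickup"):
        for d in tip_of(t,n)[:3]: print(n,t,round(d["confidence"],2),w(c,d["at"]).round(0),px(c,w(c,d["at"])).round(0))
E
```

```text
pics
0.0 [ 209.94223131 -508.10759636  223.89135526] [-3.14045531e+00 -7.49060422e-05  3.91801259e-01] 93.80877709958001 19.0
top launcher 0.94 [ 599. -144.   -2.] [349. 200.]
top launcher 0.64 [ 655. -396.   -2.] [424. 185.]
top ramp_mid 0.61 [564. -70.  39.] [328. 208.]
top paddle_top 0.7 [513. -92.  65.] [335. 224.]
top bus_center 0.57 [ 613. -183.   81.] [365. 192.]
top bus_center 0.54 [365. -98.  21.] [335. 270.]
top bus 0.83 [363. -99.   2.] [335. 271.]
top bus 0.72 [ 601. -148.   -1.] [350. 199.]
top bus 0.58 [ 616. -185.   59.] [364. 192.]
top pickup 0.68 [672. -67.  -5.] [326. 178.]
side launcher 0.56 [ 601. -152.   -3.] [318. 270.]
side ramp_mid 0.62 [563. -73.  41.] [297. 240.]
side paddle_top 0.73 [ 515. -102.   67.] [281. 241.]
side bus_center 0.74 [ 366. -101.   18.] [225. 263.]
side bus_center 0.65 [ 618. -185.   82.] [330. 250.]
side bus 0.93 [ 361. -101.   -5.] [223. 270.]
side bus 0.78 [ 619. -185.   54.] [330. 259.]
side pickup 0.64 [669. -68.  -4.] [334. 247.]
```

View pics/top0.png

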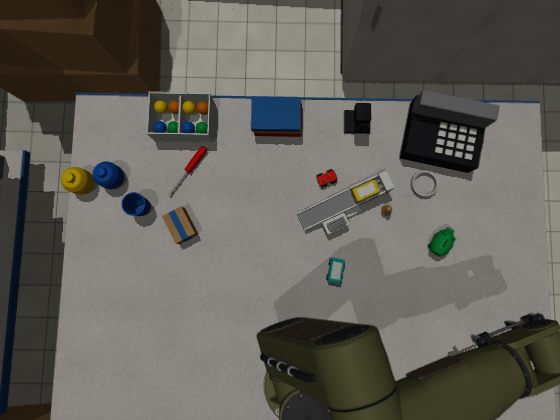

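View pics/side0.png

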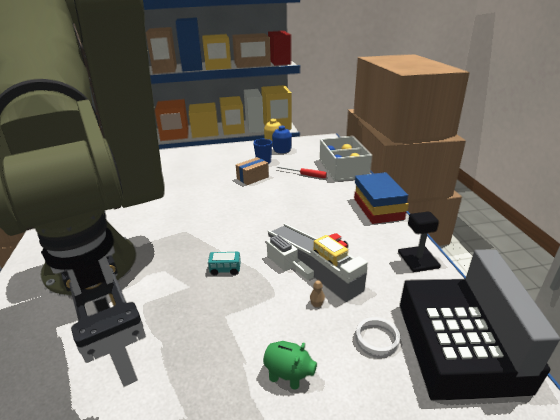

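The top view shows the yellow bus in the launcher bay at (365,190) and the turquoise look-alike on the open counter at (335,271). The yellow one fits, because it is in the bay with its nose downhill (to the left). The paddle is at (335,224), the skittle at (387,210) and the pick-up at (327,178). Next I'll refine the launcher pose from depth and confirm with a crop.

```bash
python3 - <<'E'
from h import *
from scipy.optimize import least_squares
O=np.array([600,-148.]);yaw=np.radians(115.5)
pts=[]
for n in("top","side"):
    c=camera(n);P=cloud(c).reshape(-1,3)
    ex=np.array([np.cos(yaw),np.sin(yaw)]);ey=np.array([-ex[1],ex[0]])
    d=P[:,:2]-O;L=np.c_[d@ex,d@ey,P[:,2]]
    for nm,m in{"paddle":(abs(L[:,0]-85)<45)&(abs(L[:,1]-58)<25)&(L[:,2]>59)&(L[:,2]<74),
             "bus":(abs(L[:,0]+38)<55)&(abs(L[:,1])<35)&(L[:,2]>97)&(L[:,2]<112),
             "ramp":(L[:,0]>20)&(L[:,0]<175)&(abs(L[:,1])<40)&(L[:,2]>15)}.items():
        q=L[m];r=cv2.minAreaRect(q[:,:2].astype(np.float32))
        print(n,nm,len(q),np.median(q,0).round(1),"rect",np.round(r[0],1),np.round(r[1],1),round(r[2],1))
    if n=="top":
        a=px(c,np.r_[O,50]).astype(int);k=c["color"][a[1]-70:a[1]+70,a[0]-90:a[0]+90].copy()
        k=cv2.resize(k,None,fx=4,fy=4,interpolation=cv2.INTER_CUBIC)
        for p in((0,0,60),(85,0,45),(85,58,66),(185,26,27),(185,-26,27),(55,44,66),(115,72,66),(115,44,66),(55,72,66),(-130,0,92)):
            u=(px(c,np.r_[O+p[0]*ex+p[1]*ey,p[2]])-a+[90,70])*4+2
            cv2.circle(k,tuple(int(i) for i in u),3,(255,0,255),-1)
        cv2.imwrite("pics/crop.png",k[:,:,::-1])
E
```

```text
top paddle 156 [85.4 56.  64.1] rect [86.1 53.2] [63.4 33. ] 2.1
top bus 311 [-38.1  -1.2 101.1] rect [-37.3  -1.4] [79.2 44. ] 0.3
top ramp 1020 [94.6  1.  42.9] rect [97.4  3.4] [155.   73.1] 0.4
side paddle 171 [78.6 59.9 63.4] rect [79.6 57.8] [29.7 61. ] 89.4
side bus 358 [-45.6   2.5 100.1] rect [-42.2   0.1] [78.1 44.3] 0.1
side ramp 749 [79.5  4.1 40.4] rect [97.6  3.5] [154.5  73.1] 0.3
```

View pics/crop.png

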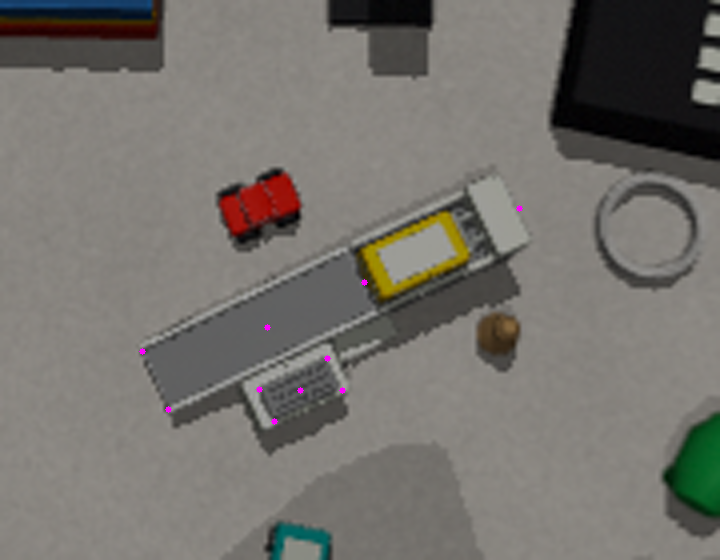

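The yellow bus in the bay is confirmed, and the model overlay fits the ramp and paddle. Now I'll move above it.

send_rows(
  plan=[
    {"travel": [38.7, -22.3, 0], "delta_rot": [0, 0, 0], "fingers": 0.03},
    {"travel": [38.7, -22.3, 0], "delta_rot": [0, 0, 0], "fingers": 0.03},
    {"travel": [38.7, -22.3, 0], "delta_rot": [0, 0, 0], "fingers": 0.03},
    {"travel": [38.7, -22.3, 0], "delta_rot": [0, 0, 0], "fingers": 0.03},
    {"travel": [38.7, -22.3, 0], "delta_rot": [0, 0, 0], "fingers": 0.03},
    {"travel": [38.7, -22.3, 0], "delta_rot": [0, 0, 0], "fingers": 0.03},
    {"travel": [38.7, -22.3, 0], "delta_rot": [0, 0, 0], "fingers": 0.03},
    {"travel": [38.7, -22.3, 0], "delta_rot": [0, 0, 0], "fingers": 0.03},
    {"travel": [38.7, -22.3, 0], "delta_rot": [0, 0, 0], "fingers": 0.03},
    {"travel": [38.7, -22.3, 0], "delta_rot": [0, 0, 0], "fingers": 0.03},
    {"travel": [38.7, -22.3, 0], "delta_rot": [0, 0, 0], "fingers": 0.03},
    {"travel": [38.7, -22.3, 0], "delta_rot": [0, 0, 0], "fingers": 0.03},
  ],
)

```text
clock: 2.4
eef_pos: [537.8, -82.3, 224.6]
eef_rot: [3.141, -0.0, 0.392]
wrist_force: [-0.0, -0.8, -0.6]
finger_gap: 45.2
```

send_rows(
  plan=[
    {"travel": [0, 0, 0], "delta_rot": [0, 0, -10.3], "fingers": 0.03},
    {"travel": [0, 0, 0], "delta_rot": [0, 0, -10.3], "fingers": 0.03},
    {"travel": [0, 0, 0], "delta_rot": [0, 0, -10.3], "fingers": 0.03},
    {"travel": [0, 0, 0], "delta_rot": [0, 0, -10.3], "fingers": 0.03},
    {"travel": [0, 0, 0], "delta_rot": [0, 0, -10.3], "fingers": 0.03},
    {"travel": [0, 0, 0], "delta_rot": [0, 0, -10.3], "fingers": 0.03},
    {"travel": [0, 0, 0], "delta_rot": [0, 0, -10.3], "fingers": 0.03},
    {"travel": [0, 0, 0], "delta_rot": [0, 0, -10.3], "fingers": 0.03},
    {"travel": [0, 0, 0], "delta_rot": [0, 0, -10.4], "fingers": 0.03},
    {"travel": [0, 0, 0], "delta_rot": [0, 0, 0], "fingers": 0.03},
  ],
)

```text
clock: 3.65
eef_pos: [537.1, -83.6, 224.5]
eef_rot: [3.142, 0.0, 2.01]
wrist_force: [-0.1, -0.0, -0.3]
finger_gap: 45.2
```

send_rows(
  plan=[
    {"travel": [0, 0, 29], "delta_rot": [0, 0, -0.4], "fingers": 0.03},
    {"travel": [0, 0, 29], "delta_rot": [0, 0, 0], "fingers": 0.03},
    {"travel": [0, 0, 29], "delta_rot": [0, 0, 0], "fingers": 0.03},
    {"travel": [0, 0, 29], "delta_rot": [0, 0, 0], "fingers": 0.03},
    {"travel": [0, 0, 0], "delta_rot": [0, 0, 0], "fingers": 0.03},
  ],
)

```text
clock: 4.28
eef_pos: [536.1, -83.5, 106.9]
eef_rot: [-3.139, -0.002, 2.015]
wrist_force: [0.1, -0.4, 1.0]
finger_gap: 45.9
```

```bash
python3 - <<'E'
from h import *
s=manip.read_state(); print(s["clock"],s["eef_pos"],s["eef_rot"],s["wrist_force"])
c=camera("side");k=c["color"]
cv2.imwrite("pics/side1.png",cv2.resize(k[170:310,220:400],None,fx=4,fy=4,interpolation=cv2.INTER_CUBIC)[:,:,::-1])
E
```

```text
4.275 [536.14014725 -83.48258497 106.9176639 ] [-3.13879403e+00 -2.18794467e-03  2.01460582e+00] [ 0.13563031 -0.41010287  0.9764668 ]
```

View pics/side1.png

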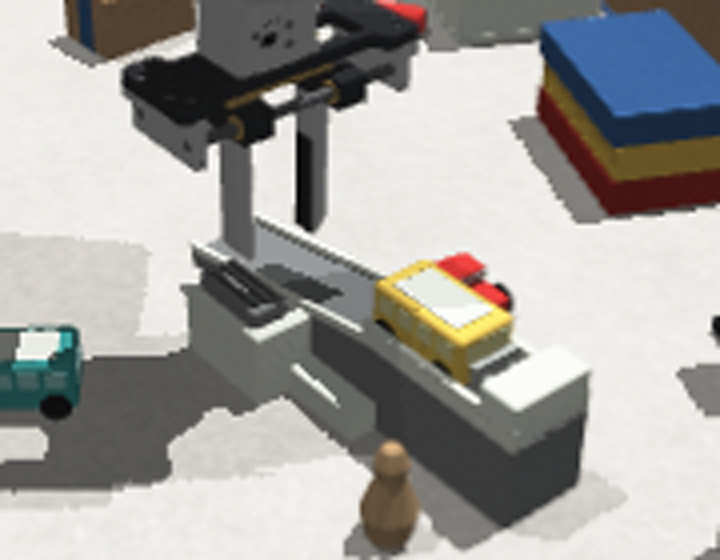

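```bash
python3 - <<'E'
from h import *
O=np.array([600,-148.]);yaw=np.radians(115.5)
ex=np.array([np.cos(yaw),np.sin(yaw)]);ey=np.array([-ex[1],ex[0]])
c=camera("side");P=cloud(c).reshape(-1,3)
d=P[:,:2]-O;L=np.c_[d@ex,d@ey,P[:,2]]
for y in(0,58):
    m=(abs(L[:,0]-85)<30)&(abs(L[:,1]-y)<25)&(L[:,2]>80)&(L[:,2]<130);q=L[m];print(y,len(q),np.percentile(q,[3,50,97],axis=0).round(1))
m=(abs(L[:,0]-85)<45)&(abs(L[:,1]-58)<25)&(L[:,2]>59)&(L[:,2]<72);q=L[m]
print(cv2.minAreaRect(q[:,:2].astype(np.float32)))
E
```

```text
0 106 [[ 72.6  -4.5  90.4]
 [ 76.6   5.2 109.5]
 [ 91.1   7.5 128.9]]
58 95 [[ 72.3  52.4  93.5]
 [ 75.5  62.6 112.6]
 [ 89.8  64.9 128.7]]
((81.49725341796875, 57.76721954345703), (61.85089111328125, 29.563772201538086), 1.1002271175384521)
```

send_rows(
  plan=[
    {"travel": [0, 0, 10], "delta_rot": [0, 0, 0], "fingers": 0.03},
    {"travel": [0, 0, 9], "delta_rot": [0, 0, 0], "fingers": 0.03},
    {"travel": [0, 0, 3], "delta_rot": [0, 0, 0], "fingers": 0.03},
    {"travel": [0, 0, 3], "delta_rot": [0, 0, 0], "fingers": 0.03},
    {"travel": [0, 0, 3], "delta_rot": [0, 0, 0], "fingers": 0.03},
    {"travel": [0, 0, 2], "delta_rot": [0, 0, 0], "fingers": 0.03},
    {"travel": [0, 0, 0], "delta_rot": [0, 0, 0], "fingers": 0.03},
    {"travel": [0, 0, 0], "delta_rot": [0, 0, 0], "fingers": 0.03},
  ],
)

```text
clock: 5.38
eef_pos: [537.0, -83.7, 78.7]
eef_rot: [-3.142, -0.0, 2.018]
wrist_force: [-3.9, 1.3, 5.3]
finger_gap: 45.5
```

send_rows(
  plan=[
    {"travel": [0, 0, 1], "delta_rot": [0, 0, 0], "fingers": 0.03},
    {"travel": [0, 0, 1], "delta_rot": [0, 0, 0], "fingers": 0.03},
    {"travel": [0, 0, 0], "delta_rot": [0, 0, 0], "fingers": 0.03},
  ],
)

```text
clock: 5.75
eef_pos: [537.1, -83.7, 77.1]
eef_rot: [3.141, 0.0, 2.018]
wrist_force: [-6.1, 1.6, 9.9]
finger_gap: 45.4
```

```bash
python3 - <<'E'
from h import *
s=manip.read_state(); print(s["clock"],s["eef_pos"],s["wrist_force"],s["moment"])
c=camera("side");k=c["color"]
cv2.imwrite("pics/side2.png",cv2.resize(k[170:310,220:400],None,fx=4,fy=4,interpolation=cv2.INTER_CUBIC)[:,:,::-1])
E
```

```text
5.75 [537.0793531  -83.67968822  77.14253625] [-6.05586597  1.61455173  9.90841946] [ 0.15007454  1.20552469 -0.09203906]
```

View pics/side2.png

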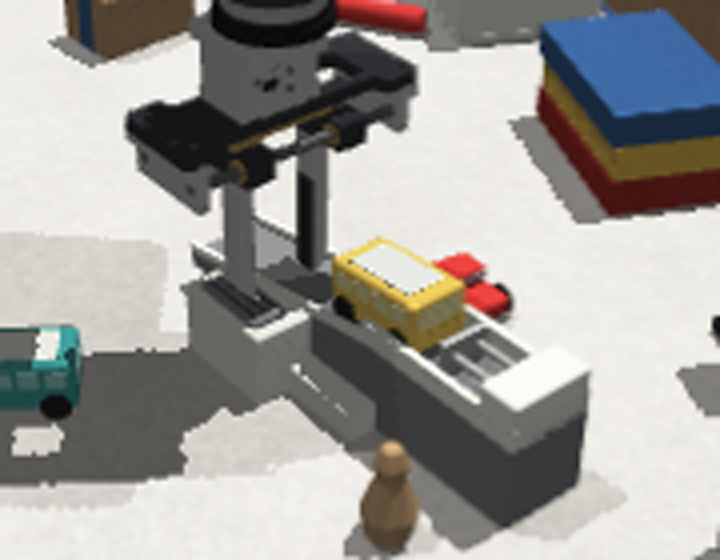

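The crop shows the bus rolling, with its nose at about (340,270). The near finger is on the sunk paddle at (240,295), and the other stands in the lane at (312,265). I'll press slightly more and wait.

send_rows(
  plan=[
    {"travel": [0, 0, 0.7], "delta_rot": [0, 0, 0], "fingers": 0.03},
    {"travel": [0, 0, 0], "delta_rot": [0, 0, 0], "fingers": 0.03},
    {"travel": [0, 0, 0], "delta_rot": [0, 0, 0], "fingers": 0.03},
    {"travel": [0, 0, 0], "delta_rot": [0, 0, 0], "fingers": 0.03},
    {"travel": [0, 0, 0], "delta_rot": [0, 0, 0], "fingers": 0.03},
    {"travel": [0, 0, 0], "delta_rot": [0, 0, 0], "fingers": 0.03},
    {"travel": [0, 0, 0], "delta_rot": [0, 0, 0], "fingers": 0.03},
    {"travel": [0, 0, 0], "delta_rot": [0, 0, 0], "fingers": 0.03},
    {"travel": [0, 0, 0], "delta_rot": [0, 0, 0], "fingers": 0.03},
    {"travel": [0, 0, 0], "delta_rot": [0, 0, 0], "fingers": 0.03},
    {"travel": [0, 0, 0], "delta_rot": [0, 0, 0], "fingers": 0.03},
    {"travel": [0, 0, 0], "delta_rot": [0, 0, 0], "fingers": 0.03},
    {"travel": [0, 0, 0], "delta_rot": [0, 0, 0], "fingers": 0.03},
    {"travel": [0, 0, 0], "delta_rot": [0, 0, 0], "fingers": 0.03},
    {"travel": [0, 0, 0], "delta_rot": [0, 0, 0], "fingers": 0.03},
    {"travel": [0, 0, 0], "delta_rot": [0, 0, 0], "fingers": 0.03},
    {"travel": [0, 0, 0], "delta_rot": [0, 0, 0], "fingers": 0.03},
    {"travel": [0, 0, 0], "delta_rot": [0, 0, 0], "fingers": 0.03},
    {"travel": [0, 0, 0], "delta_rot": [0, 0, 0], "fingers": 0.03},
    {"travel": [0, 0, 0], "delta_rot": [0, 0, 0], "fingers": 0.03},
  ],
)

```text
clock: 8.3
eef_pos: [537.1, -83.7, 77.0]
eef_rot: [3.141, 0.0, 2.018]
wrist_force: [-6.9, 1.9, 17.6]
finger_gap: 45.7
```

```bash
python3 - <<'E'
from h import *
O=np.array([600,-148.]);yaw=np.radians(115.5)
ex=np.array([np.cos(yaw),np.sin(yaw)]);ey=np.array([-ex[1],ex[0]])
for i in range(8):
    c=camera("side")
    if i in(0,7):
        P=cloud(c);d=P[...,:2]-O;lx,ly=d@ex,d@ey;z=P[...,2];hs=c["color"].astype(int)
        m=(abs(ly)<40)&(lx>-120)&(lx<90)&(z>50)&(hs[...,0]>hs[...,2]+60)&(hs[...,1]>hs[...,2]+40)
        print(m.sum(),lx[m].mean(),np.percentile(lx[m],[2,98]))
        m=(abs(lx-85)<45)&(abs(ly-58)<20)&(z>50)&(z<75);print("paddle z",np.percentile(z[m],[10,50,90]))
k=c["color"]
s=manip.read_state(); print(s["clock"],s["eef_pos"],s["wrist_force"],s["moment"])
cv2.imwrite("pics/side3.png",cv2.resize(k[170:310,220:400],None,fx=4,fy=4,interpolation=cv2.INTER_CUBIC)[:,:,::-1])
E
```

```text
278 13.114134431188127 [-8.74855244 65.27106722]
paddle z [50.83514971 54.46021369 63.64106358]
281 13.301661424299281 [-8.80821059 66.99468226]
paddle z [50.69514655 54.41471969 63.97727143]
8.7 [537.13963996 -83.68730529  77.00089899] [-7.06552355  1.50731599 17.93787463] [ 0.22688441  1.86296372 -0.1291818 ]
```

View pics/side3.png

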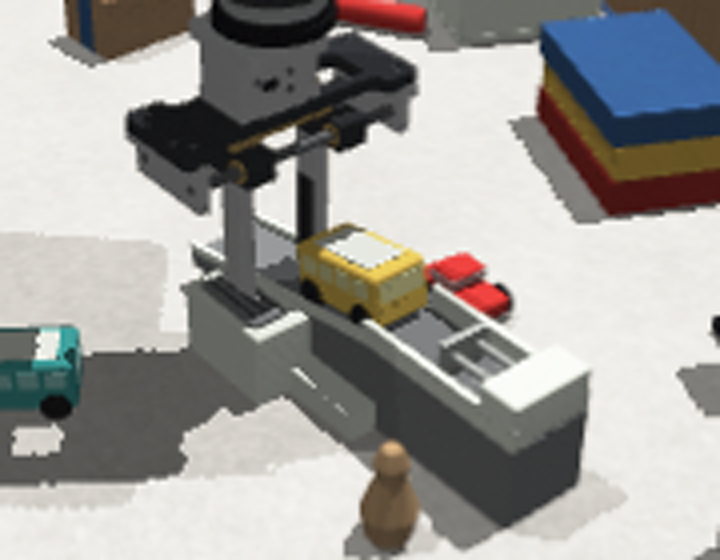

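The bus stands against the far finger at (315,260), and its position stays the same between frames 0.35 s apart. The paddle is on its stop: the last 0.7 mm command raised the force from 10 to 18 N and moved the fingertip only 0.1 mm. The pick-up and skittle are unmoved.

```bash
python3 -c "
from h import *
print(manip.sign_off())"
```

```text
the job is handed in; nothing more can be done
None
```

I pressed the paddle fully down with one finger, the ejector popped the yellow bus out, and the other finger trapped it on the ramp. I handed the job in at about 8.7 s of arm time, still holding that pose.

- **Paddle:** the fingertip stands 58 mm above the counter, which is the fully-down height. It presses with about 18 N against the hard stop.
- **Bus:** it is at rest on the slope against the finger. Its measured position changed by less than 2 mm over 0.35 s.
- **Other things:** the pick-up, the skittle and the turquoise look-alike looked unmoved in the last side view. I did not look at the rest again, but the arm kept clear of them.

Three measurements were off or unexplained:

- **Camera disagreement:** the top and side cameras disagreed by about 5 mm along the lane. I settled it by comparing finger and paddle in the side camera alone, where they lined up within about 1 mm.
- **Paddle height from depth:** the final depth reading also took in the housing and finger, so it was no use. Full travel is judged from the fingertip height and the force.
- **Sideways force:** about 7 N sideways remained at the wrist. I took it to be friction on the paddle but did not check.

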